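# Stow the dressing stone in its tray under the bench riser

## Robot

A 6-joint arm with a two-finger parallel gripper is mounted at the origin on a cart in front of the work surface, level with it; the furniture and walls round the work are solid. World frame = base frame: x ahead of the robot, y to its left, z up, the work surface at z = 0. Lengths are in mm, angles in rad, forces in N, time in s.
With the tool pointing down it reaches from about 350 to 975 mm from the base axis. Payload 7.1 kg.
Tool frame: the origin (TCP) lies at the very end of the fingers, on their centre line; the grasp point (between the pads) lies tcp_to_grasp behind it (tcp_to_grasp is the distance from the TCP to the grasp point, in mm); z points along the fingers, x is the direction in which the jaws open and shut, and the axes are right-handed (so a half turn about z gives the same grasp; the last joint's range is limited). The gripper opens to 88 mm and grips with 3 to 60 N. Pads are 20 mm wide; open, the fingers measure 115 mm over their backs; the gripper's body (75 mm by 178 mm) begins 61 mm behind the grasp point.
Start: joints at [1.089, 0.423, 1.63, -0, 1.089, -0.019], TCP at [279.002, 559.252, 222.675] pointing down, gripper open.
Joint ranges: [-3, 3], [-0.9, 2.11], [0.09, 2.58], [-1.31, 4.45], [0.11, 2.69], [-2.54, 2.54]. Speed limits (rad/s): [2.39, 2.39, 3.01, 3.14, 3.14, 3.14].

## Interface

Orientations are given as a rotation vector (axis times angle).
In Python, from workcell import get_obs, get_image, close_job, recognise, mark_of, tcp_to_grasp gives the robot as it stands. The module is installed in compiled form; this text tells all that it offers.
- The arm moves only by the tool move_arm, never from a script. Its argument "motion" is a list of rows, each a list of 7 numbers: the shift along the world's x, y, z in mm, then the turn, a rotation vector about the world's x, y, z in rad, then the finger opening in mm, from 0 to 87.8. A call has 1 to 5 rows; each row is the pose to reach, as a shift and turn from the pose commanded when the call began; what a row does not reach only later rows make up. A row lasts 1/12 s, in which the tool goes at most 41.7 mm and 7.16 degrees, less where a joint would pass 70% of its speed; a pose out of reach is approached as far as the arm can. A call with a gripper value outside its range is refused whole. The fingers move at their own pace and stop on an object; the grip force is fixed at half the most. Time passes only in rows, so rows that repeat a pose let the fingers close. It gives the time, the measured TCP pose, the force and the opening at its end, in the units of the state.
- get_obs(): the state, without advancing time (a new reading comes with each control period).
- get_image(name): name is "scene" or "top" or "wrist"; returns a dict with "color" (420x560x3 uint8, red, green, blue), "mtx" (3x3 intrinsics, pixels), "camera_from_world" (4x4, takes a point from world to camera coordinates). Camera axes: x right, y up, looking along -z (the intrinsics and any distortion apply to the point x, -y, -z); pixel columns grow to the right and rows downward; lengths in mm; the calibration is good to about 2 mm. A picture is of the moment at which its call begins. There is no depth.
- close_job(): hands the job in, once; it reports no verdict.
Trained networks look in a picture, given as the dict that the camera call returned (one of the last four; its "shot" number tells which), for a name from the list of things; names that differ only in an ending like _2 or _b are one class to them, and where a whole thing is asked for, a point or a joint stands for the part that bears it (a point fixed in the world has none). Each returns a list of dicts, best first, with "p" (0 to 1); they miss things now and then, are a little off and sometimes report something else, mostly with a low value. They report only what shows in the picture. A call takes as long as a camera call. They do not tell look-alikes from the thing itself.
- recognise(picture, label): "bbox" ([centre column, centre row, width, height] in pixels, round what is visible of it).
- mark_of(picture, label): "location" ([row, column] in pixels: a listed point, or the origin of a listed thing).
The state is a dict: "t": time; "qpos": joint angles; "qvel": joint speeds; "joint_torque": joint torques, N m; "ee_pos": TCP position; "orientation": TCP orientation; "ft_force": force on the tool from outside, world axes, zero at the start; "moment": the same for the moment, N m; "width": finger opening in mm.
Only numpy, scipy, OpenCV 4.12 (cv2) and the standard library are available. Lean on these libraries where they do the work, as an engineer would, in place of code of your own. Each camera call takes 0.05 s, during which the arm holds its last target. There are 200 camera calls.

## Task

Put the dressing stone that lies on the low steel riser flat and lengthwise into the small tray. Then, without the tray or the stone touching the riser's underside, slide the tray fin-last along the bench under the riser until you feel it meet the stop hidden inside, press it home there with a light steady push, about 10 newtons more than it takes to slide it (never over 20), for a second, and let go so that it stays against the stop. Do not disturb the tools lying around.

Things in the scene. Friction and masses are not known exactly. Their poses are not given: they have to be found in the camera images.
- tray: Loose open sheet-steel tray, 115 (its x) x 64 (its y) x 12 high mm, walls and floor 3 mm thick, 0.28 kg; rests on the bench. Origin: centre of its underside; z up; x points to its plain nose end, which goes first under the riser. At the other (-x) end an upright finger fin stands on the centre line: 10 mm thick along y, from x = -55 to -108 mm, from 1 to 35 mm high. Can be pinched by the fin from above (fingers closing along y) or pushed on the fin's end.
- tray_grip (a point): The point on the tray's fin where it is best pinched, 33 mm behind the tray's -x wall (tray frame [-90.5, 0, 24] mm); it stays in front of the deck when the tray is home. The loaded tray drags with about 2 to 6 N as it slides; closing fingers or a sagging arm that press it down on the bench add to the drag and take from the push on the stop, so keep the vertical force small.
- tray_nose (a point): Middle of the outer face of the tray's nose wall, 6 mm above the bench (tray frame [57.5, 0, 6] mm); this face meets the stop's pad.
- dressing_stone: Loose dark rectangular dressing stone, 24 (its x) x 95 (its y, long) x 24 high mm, 0.19 kg; starts lying flat on top of the riser's deck. Origin: centre of its underside, z up. Lying in the tray it stands 15 mm above the tray walls, its top 27 mm above the bench.
- riser: Low fixed grey-painted steel riser. Origin: on its centre line at bench height; z up; x points inward from its open mouth, i.e. the direction in which the tray slides in. Two side walls run from x = -65 to +85 mm, 36 mm high, with inner faces at y = +-34 mm, so the tray has 2 mm play on each side; in front of the mouth each wall has a flared lip out to x = -89 mm, y about +-45 mm. 16 mm foot flanges 3 mm high run outside of the walls.
- deck: The riser's fixed top plate, 154 x 108 mm, same origin and axes as the riser. Underside 36 mm and top 40 mm above the bench; it spans x = -67 to +87 mm, y = +-54 mm. Its underside leaves 9 mm above the stone lying in the tray.
- stop: Fixed block under the deck, 66-70 mm behind the riser's origin, 56 mm wide. A 50 mm wide pad on its front, clamped by a set screw, stands 0 to 26 mm in front of this origin, differently each time: not measured and hidden, so slide slowly and feel for it. It does not give; a few mm on after first touch is too hard. Origin: bench height, middle of the front with the pad right back; x as riser's x.
- bolt_m12: Bystander: steel bolt standing on its hexagonal head, 48 mm high; origin at the centre of its underside. Leave alone.
- nut_m16: Bystander: large hexagon nut, 24 x 27 x 13 mm, lying flat; origin at the centre of its underside. Leave alone.
- feeler_gauge: Bystander: folded feeler gauge, 15 x 95 x 12 mm; origin at the centre of its underside. Leave alone.
- wood_block: Bystander: oak block, 44 x 85 x 38 mm; origin at the centre of its underside. Leave alone.
Not all that is in view belongs to the job. Leave any pink or turquoise look-alike of the dressing_stone alone.

How it is judged:
By the outcome, as a careful person would: the job done as asked, in the order asked, and still so for the second after the job is handed in, with the robot touching nothing.
It also fails if it takes over 72 s, if anything falls off the work surface, if the arm or the gripper's body presses on something with over 40 N, if the wrist force passes 120 N, or if a joint passes its speed limit or range.

## Working session

There is one attempt and no reset: what is moved stays moved. The work goes in short steps, Python scripts to look and compute and a tool call to move; the robot and the scene stay as the last step left them, time stands still between calls to the robot, and variables do not carry over. Pictures are saved under pics/ and viewed, about 8 in all and at most 12, crops included, and the job is handed in when it is done.

Besides the shell and the picture viewer there is one more tool, called after ">>>" by a JSON object that holds its "api" and its "payload". move_arm: Moves the arm, as the interface text tells. Its arguments: {"type":"object","properties":{"motion":{"type":"array"}},"required":["motion"]}

```bash
mkdir -p pics; cat > h.py <<'E'
import numpy as np, cv2
from workcell import *
def save(im,n): cv2.imwrite('pics/'+n,cv2.cvtColor(im['color'],cv2.COLOR_RGB2BGR))
def ray(im,row,col):
    K=im['mtx'];T=im['camera_from_world'];R=T[:3,:3];c=-R.T@T[:3,3]
    p=np.linalg.inv(K)@[col,row,1];d=R.T@np.array([p[0],-p[1],-p[2]]);return c,d
def at(im,row,col,z):
    c,d=ray(im,row,col);return c+d*(z-c[2])/d[2]
def proj(im,P):
    T=im['camera_from_world'];p=T[:3,:3]@np.array(P,float)+T[:3,3];q=im['mtx']@[p[0],-p[1],-p[2]];return q[:2]/q[2]
E
python3 - <<'E'
from h import *
print(tcp_to_grasp, get_obs())
ims={n:get_image(n) for n in('scene','top')}
for n,im in ims.items():
    save(im,n+'0.png'); print(n,[k for k in im], (-im['camera_from_world'][:3,:3].T@im['camera_from_world'][:3,3]).round())
    for l,z in (('tray',0),('tray_grip',24),('tray_nose',6),('dressing_stone',40),('riser',0),('deck',0),('bolt_m12',0),('nut_m16',0),('feeler_gauge',0),('wood_block',0)):
        for r in mark_of(im,l)[:3]:
            if r['p']>.2: print(l,round(r['p'],2),np.round(r['location']),at(im,*r['location'],z).round(1))
E
cd pics; python3 -c "
import cv2,numpy as np
cv2.imwrite('both.png',np.vstack([cv2.imread('scene0.png')]))"
```

```text
18.700000000000003 {'t': 0.0, 'qpos': array([ 1.08901146e+00,  4.23841651e-01,  1.63069415e+00, -3.33856750e-05,
        1.08859726e+00, -1.90404213e-02]), 'qvel': array([ 0.00026813, -0.00033693,  0.0004757 ,  0.00113679, -0.00067092,
       -0.00029842]), 'joint_torque': array([ 7.08782845e-04, -5.44618893e+01, -2.73682773e+01,  6.44512684e-02,
        2.25316908e-02, -1.09404396e-04]), 'ee_pos': array([278.75106007, 558.76764142, 221.89956403]), 'orientation': array([ 2.67094933e+00,  1.65243343e+00, -2.05737148e-03]), 'ft_force': array([-0.67149288,  0.14400474,  0.43825988]), 'moment': array([-6.44076414e-05,  2.55779059e-02, -1.10972033e-02]), 'width': 87.95986252137399}
scene ['color', 'mtx', 'camera_from_world', 'shot'] [1406.  440.  786.]
tray 0.65 [239. 352.] [548.8 176.9   0. ]
tray_grip 0.7 [218. 381.] [451.1 223.3  24. ]
tray_nose 0.8 [246. 335.] [600.8 149.1   6. ]
dressing_stone 0.8 [239. 286.] [675.2  38.1  40. ]
dressing_stone 0.78 [201. 176.] [ 687.4 -326.9   40. ]
dressing_stone 0.78 [181. 206.] [ 560.4 -311.2   40. ]
riser 0.89 [249. 286.] [671.9  36.1   0. ]
deck
[... 439 characters left out ...]
.91 [272. 192.] [470.3 226.8  24. ]
tray_nose 0.57 [227. 224.] [591.  147.1   6. ]
tray_nose 0.31 [191. 206.] [694.2 196.9   6. ]
tray_nose 0.25 [195. 265.] [677.2  31.3   6. ]
dressing_stone 0.9 [193. 264.] [675.1  31.6  40. ]
dressing_stone 0.59 [205. 412.] [ 630.4 -361.3   40. ]
riser 0.73 [198. 264.] [671.9  37.    0. ]
deck 0.87 [196. 263.] [675.   37.3   0. ]
bolt_m12 0.39 [188. 206.] [703.1 197.9   0. ]
bolt_m12 0.33 [170. 220.] [753.8 158.5   0. ]
bolt_m12 0.21 [226. 224.] [595.9 147.2   0. ]
nut_m16 0.37 [170. 220.] [756.1 158.5   0. ]
feeler_gauge 0.73 [210. 177.] [643.6 278.3   0. ]
feeler_gauge 0.44 [190. 206.] [697.4 198.4   0. ]
wood_block 0.8 [179. 349.] [ 717.1 -202.2    0. ]
```

View pics/top0.png

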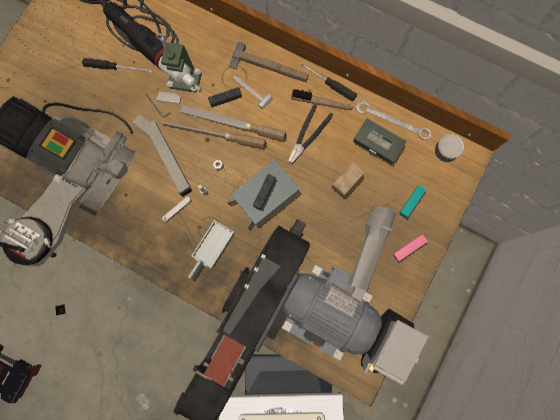

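View pics/scene0.png

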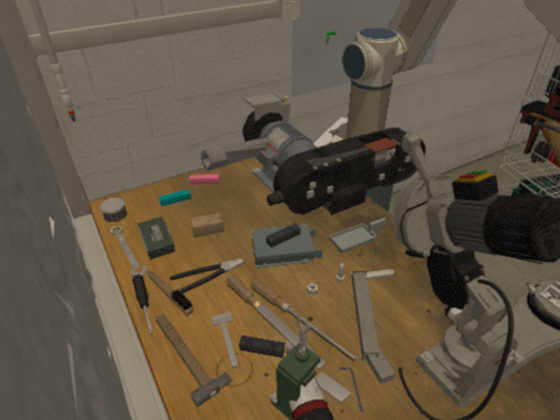

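The top view shows the deck near (265,193) with a dark stone at (264,192). The tray is near (210,245), with its fin at lower left (195,268). The possible stones are the dark one on the riser (264,192), turquoise (413,202), pink (410,248) and a dark block at the back (225,97). Only the first lies on the riser. I'll enlarge that one to confirm it.

```bash
python3 - <<'E'
from h import *
im=get_image('top')
a=cv2.cvtColor(im['color'],cv2.COLOR_RGB2BGR)[150:300,150:320]
cv2.imwrite('pics/crop1.png',cv2.resize(a,None,fx=4,fy=4,interpolation=cv2.INTER_CUBIC)[:600])
w=get_image('wrist');save(w,'wrist0.png')
T=w['camera_from_world'];print('wristcam',-T[:3,:3].T@T[:3,3],'view',-T[2,:3],w['mtx'])
print(proj(im,[279,559,222]),proj(im,[0,0,0]))
E
```

```text
wristcam [215.36918788 589.25346033 384.7623011 ] view [ 0.23199636 -0.116096   -0.96576364] [[346.43823198   0.         274.84568787]
 [  0.         346.43823198 206.60834266]
 [  0.           0.           1.        ]]
[ 18.70949797 358.68570186] [281.99536652 458.25193363]
```

View pics/crop1.png

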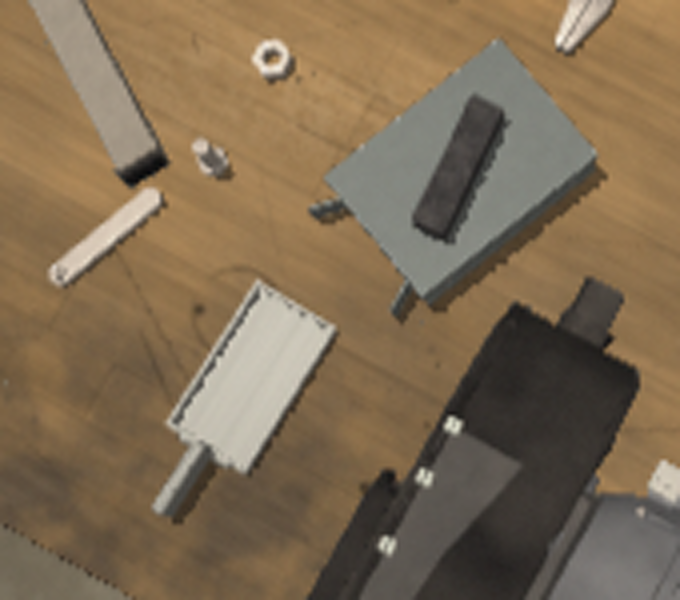

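The dark stone is on the deck at crop (460,168). The tray nose points upper right and its fin is at crop (180,480). The riser mouth, with its lips at (325,210) and (400,300), faces lower left. The grinder is beside the work, so I'll check its height before moving.

```bash
python3 - <<'E'
from h import *
t=get_image('top');s=get_image('scene')
for name,(c,r) in dict(corner=(150+515/4,150+305/4),right=(150+637/4,150+375/4),stub=(150+620/4,150+285/4),low=(150+320/4,150+590/4)).items():
    for z in (0,60,120,180,240): 
        P=at(t,r,c,z);print(name,P.round(),proj(s,P).round())
E
```

```text
corner [590.  -4.   0.] [287. 227.]
corner [580.  -6.  60.] [288. 208.]
corner [571.  -8. 120.] [290. 189.]
corner [561. -11. 180.] [291. 168.]
corner [552. -13. 240.] [292. 147.]
right [539. -86.   0.] [272. 209.]
right [532. -84.  60.] [273. 192.]
right [525. -83. 120.] [274. 174.]
right [518. -81. 180.] [276. 155.]
right [511. -80. 240.] [277. 134.]
stub [602. -76.   0.] [264. 221.]
stub [592. -75.  60.] [265. 203.]
stub [582. -74. 120.] [267. 184.]
stub [572. -73. 180.] [269. 164.]
stub [562. -72. 240.] [270. 143.]
low [401. 131.   0.] [356. 206.]
low [400. 122.  60.] [355. 189.]
low [399. 113. 120.] [355. 171.]
low [399. 105. 180.] [354. 152.]
low [398.  96. 240.] [354. 132.]
```

>>> {"api": "move_arm", "payload": {"motion": [[15, -20, 25, 0, 0, 0, 87], [35, -46, 50, 0, 0, 0, 87], [56, -76, 75, 0, 0, 0, 87], [80, -108, 78, 0, 0, 0, 87], [104, -142, 78, 0, 0, 0, 87]]}}

```text
t: 1.72
ee_pos: [384.0, 417.7, 303.2]
orientation: [-2.67, -1.654, -0.007]
ft_force: [1.9, -0.2, -0.2]
width: 87.1
```

>>> {"api": "move_arm", "payload": {"motion": [[23, -32, 0, 0, 0, 0, 87], [46, -64, 0, 0, 0, 0, 87], [69, -96, 0, 0, 0, 0, 87], [92, -128, 0, 0, 0, 0, 87], [115, -160, 0, 0, 0, 0, 87]]}}

```text
t: 2.13
ee_pos: [498.4, 256.1, 301.0]
orientation: [2.672, 1.653, 0.001]
ft_force: [0.6, 0.5, -0.3]
width: 86.9
```

>>> {"api": "move_arm", "payload": {"motion": [[23, -32, 0, 0, 0, 0, 87], [46, -64, 0, 0, 0, 0, 87], [69, -96, 0, 0, 0, 0, 87], [90, -126, 0, 0, 0, 0, 87], [102, -147, 0, 0, 0, 0, 87]]}}

```text
t: 2.55
ee_pos: [601.4, 108.0, 300.7]
orientation: [2.672, 1.65, 0.001]
ft_force: [0.2, -0.3, -0.6]
width: 86.9
```

```bash
python3 - <<'E'
from h import *
o=get_obs();print(o['t'],o['ee_pos'],o['orientation'],o['ft_force'])
ims={n:get_image(n) for n in('wrist','top')};w=ims['wrist'];save(w,'wrist1.png')
for n,im in ims.items():
    for l,z in (('tray',0),('tray_grip',24),('tray_nose',6),('dressing_stone',40),('riser',0),('deck',0)):
        for r in mark_of(im,l)[:2]:
            if r['p']>.2: print(n,l,round(r['p'],2),np.round(r['location']),at(im,*r['location'],z).round(1))
E
```

```text
2.55 [601.36194406 108.03347807 300.71268267] [2.67233688e+00 1.65022647e+00 8.29497655e-04] [ 0.22531488 -0.25703215 -0.59054471]
wrist tray 0.92 [108. 306.] [549.7 177.6   0. ]
wrist tray_grip 0.7 [ 27. 312.] [471.6 219.3  24. ]
wrist tray_nose 0.62 [153. 297.] [595.3 141.8   6. ]
wrist dressing_stone 0.8 [248. 247.] [672.8  30.1  40. ]
wrist dressing_stone 0.74 [141. 407.] [638.  265.8  40. ]
wrist riser 0.77 [236. 257.] [676.2  40.3   0. ]
wrist deck 0.94 [236. 252.] [673.1  33.7   0. ]
top dressing_stone 0.84 [203. 413.] [ 635.4 -366.2   40. ]
top dressing_stone 0.62 [195. 267.] [670.5  25.5  40. ]
top riser 0.96 [199. 263.] [667.1  38.5   0. ]
top deck 0.75 [193. 262.] [684.9  41.3   0. ]
```

View pics/wrist1.png

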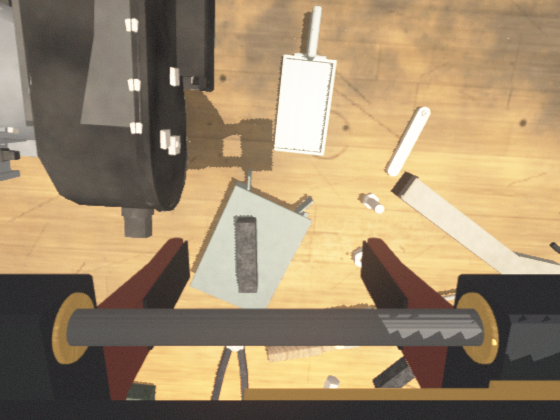

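The wrist view shows the deck with corners near (245,183), (310,216) and (193,287). The dark stone on it is at cols 237-258, rows 217-291. The tray corners are at (282,54), (335,60), (325,155) and (275,148), with the fin up to (317,8). Next I'll fit the known boxes to the silhouettes.

```bash
cat > fit.py <<'E'
from h import *
from scipy.optimize import minimize
S=4
def box(x0,x1,y0,y1,z0,z1): return np.array([[x,y,z] for x in(x0,x1) for y in(y0,y1) for z in(z0,z1)],float)
SH=dict(deck=[box(-67,87,-54,54,36,40)],tray=[box(-57.5,57.5,-32,32,0,12),box(-108,-55,-5,5,1,35)],stone=[box(-12,12,-47.5,47.5,0,24)])
def render(im,name,p,z0,shape):
    c,s=np.cos(p[2]),np.sin(p[2]);m=np.zeros((shape[0]*S,shape[1]*S),np.uint8)
    for b in SH[name]:
        P=b@np.array([[c,s,0],[-s,c,0],[0,0,1]])+[p[0],p[1],z0]
        q=np.array([proj(im,v) for v in P]);h=cv2.convexHull(((q+.5)*S*16).astype(np.int32))
        cv2.fillConvexPoly(m,h,1,shift=4)
    return m
def fit(im,name,mask,p0,z0,roi):
    M=cv2.resize(mask.astype(np.uint8),None,fx=S,fy=S,interpolation=cv2.INTER_NEAREST)
    R=np.zeros_like(M);a,b,c,d=roi;R[a*S:b*S,c*S:d*S]=1
    def f(p):
        m=render(im,name,p,z0,mask.shape)
        return 1-(m&M&R).sum()/max(1,((m|M)&R).sum())
    best=None
    for k in(0,1):
        r=minimize(f,p0 if best is None else best.x,method='Nelder-Mead',options=dict(initial_simplex=[np.array(p0 if best is None else best.x)+d for d in([0,0,0],[8,0,0],[0,8,0],[0,0,.1])],xatol=.05,fatol=1e-5,maxiter=150))
        best=r
    return best.x,1-best.fun
E
python3 - <<'E'
from fit import *
im=get_image('wrist');a=im['color'].astype(int);hsv=cv2.cvtColor(im['color'],cv2.COLOR_RGB2HSV)
for c,r in((222,250),(280,220),(265,300),(246,230),(248,280),(300,100),(330,100),(315,30),(305,205),(220,200),(350,80)): print((c,r),a[r,c],hsv[r,c])
sat=hsv[...,1].astype(int);val=a.max(2)
def comp(m,seed,k=3):
    m=cv2.morphologyEx(m.astype(np.uint8),cv2.MORPH_OPEN,np.ones((k,k))) if k else m.astype(np.uint8)
    n,l=cv2.connectedComponents(m,connectivity=4);return (l==l[seed[1],seed[0]]) 
stone=comp((val<75),(246,250),3)
g=(a[...,0]-a[...,2]<12)&(val>75)
deck=comp(g|stone,(222,250),5)
tr=(a[...,0]-a[...,2]<40)&(val>110);tray=comp(tr,(305,100),0)
for n,m,p0,z0,roi in(('deck',deck,[673,36,-.87],0,(160,300,180,330)),('stone',stone,[673,30,.6],40,(200,306,180,330)),('tray',tray,[549,176,-.55],0,(0,180,250,360))):
    p,q=fit(im,n,m,p0,z0,roi);print(n,p.round(3),np.degrees(p[2]).round(2),'iou',q.round(3),m.sum())
    e=render(im,n,p,z0,m.shape)[::S,::S];cs,_=cv2.findContours(e,cv2.RETR_EXTERNAL,cv2.CHAIN_APPROX_NONE);a2=im['color'] if n=='deck' else a2
    a2=np.ascontiguousarray(a2);cv2.drawContours(a2,cs,-1,(255,0,0),1)
cv2.imwrite('pics/fit1.png',cv2.resize(cv2.cvtColor(a2,cv2.COLOR_RGB2BGR)[0:320,170:370],None,fx=2.5,fy=1.8*1.04 and 2.5)[:600*2])
E
```

```text
(222, 250) [215 216 201] [ 32  18 216]
(280, 220) [218 219 202] [ 32  20 219]
(265, 300) [208 208 191] [ 30  21 208]
(246, 230) [151 140 132] [ 13  32 151]
(248, 280) [130 124 116] [ 17  27 130]
(300, 100) [254 254 250] [ 30   4 254]
(330, 100) [232 206 160] [ 19  79 232]
(315, 30) [250 247 237] [ 23  13 250]
(305, 205) [119 117 103] [ 26  34 119]
(220, 200) [230 189 134] [ 17 106 230]
(350, 80) [199 164 121] [ 17 100 199]
deck [ 6.25801e+02  4.87910e+01 -4.56000e-01] -26.13 iou 0.48 192906
stone [ 6.89781e+02  8.01100e+01 -4.05000e-01] -23.22 iou 0.124 195197
tray [546.158 173.985  -0.564] -32.29 iou 0.961 5592
```

```bash
cat > look.py <<'E'
from fit import *
import sys
def comp(m,seed,k=3):
    m=cv2.morphologyEx(m.astype(np.uint8),cv2.MORPH_OPEN,np.ones((k,k))) if k else m.astype(np.uint8)
    n,l=cv2.connectedComponents(m,connectivity=4);return (l==l[seed[1],seed[0]])
E
python3 - <<'E'
from look import *
im=get_image('wrist');a=im['color'].astype(int)
val=a.max(2);rat=a[...,2]/np.maximum(val,1)
grey=rat>.82
v0=val[250,222];print(v0)
stone=comp(grey&(val<.8*v0)&(np.arange(420)[:,None]<306)&(np.arange(420)[:,None]>205),(246,250),3)
deck=comp((grey&(val>.78*v0)),(222,250),5)|stone
for n,m in(('s',stone),('d',deck)): print(n,m.sum(),cv2.boundingRect(m.astype(np.uint8)))
a2=np.ascontiguousarray(im['color'])
for n,m,p0,z0,roi in(('deck',deck,[673,36,-.87],0,(160,300,180,330)),('stone',stone,[673,30,-.55],40,(200,306,180,330))):
    p,q=fit(im,n,m,p0,z0,roi);print(n,p.round(3),np.degrees(p[2]).round(2),'iou',q.round(3))
    cs,_=cv2.findContours(render(im,n,p,z0,m.shape)[::S,::S],0,cv2.CHAIN_APPROX_NONE);cv2.drawContours(a2,cs,-1,(255,0,0),1)
    cs,_=cv2.findContours(m.astype(np.uint8),0,cv2.CHAIN_APPROX_NONE);cv2.drawContours(a2,cs,-1,(0,0,255),1)
cs,_=cv2.findContours(render(im,'tray',[546.158,173.985,-.564],0,m.shape)[::S,::S],0,cv2.CHAIN_APPROX_NONE);cv2.drawContours(a2,cs,-1,(255,0,0),1)
cv2.imwrite('pics/fit1.png',cv2.resize(cv2.cvtColor(a2,cv2.COLOR_RGB2BGR)[0:315,170:370],None,fx=1.9*1.5,fy=1.9)[:600])
E
```

```text
215
s 1669 (232, 218, 24, 77)
d 8670 (190, 189, 119, 119)
deck [675.899  34.643  -0.909] -52.11 iou 0.98
stone [675.64   27.801  -2.016] -115.5 iou 0.946
```

View pics/fit1.png

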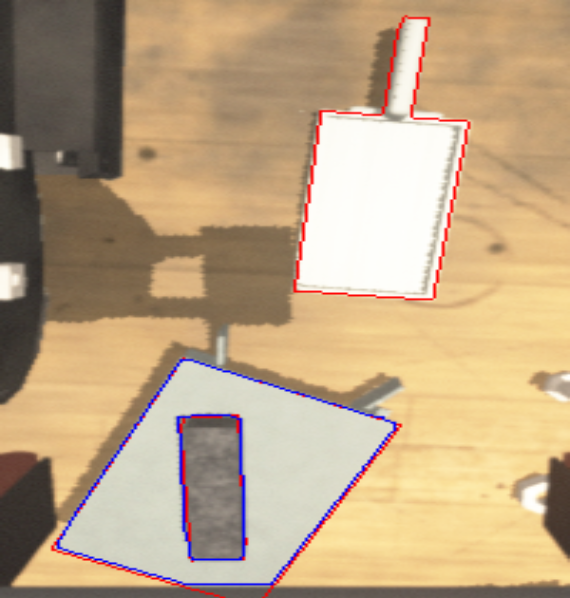

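Fits: riser (675.9, 34.6, -52.1°), stone (675.6, 27.8) with its long axis at -25.5°, tray (546.2, 174.0, -32.3°). The overlays match. Now I'll move above the stone.

>>> {"api": "move_arm", "payload": {"motion": [[15, -16, -28, 0, 0, 0.019, 87], [30, -32, -55, 0, 0, 0.019, 87], [45, -48, -83, 0, 0, 0.019, 87], [60, -64, -110, 0, 0, 0.019, 87], [74, -81, -138, 0, 0, 0.019, 87]]}}

```text
t: 3.77
ee_pos: [674.5, 29.2, 161.7]
orientation: [2.655, 1.678, 0.001]
ft_force: [0.8, 0.1, 0.1]
width: 86.9
```

>>> {"api": "move_arm", "payload": {"motion": [[0, 0, -30, 0, 0, 0, 70], [0, 0, -50, 0, 0, 0, 70], [0, 0, -50, 0, 0, 0, 60], [0, 0, -50, 0, 0, 0, 60]]}}

```text
t: 4.1
ee_pos: [672.9, 29.7, 111.7]
orientation: [-2.655, -1.677, 0.004]
ft_force: [0.1, 0.0, 1.0]
width: 63.8
```

```bash
python3 - <<'E'
from h import *
o=get_obs();print(o['t'],o['ee_pos'],o['orientation'],o['ft_force'],o['width'])
w=get_image('wrist');save(w,'wrist2.png')
for n,P in dict(tcp=o['ee_pos'],stonetop=[675.6,27.8,64],e1=[675.6+43,27.8-20.5,64],e2=[675.6-43,27.8+20.5,64]).items(): print(n,proj(w,P))
E
```

```text
4.1 [672.85512122  29.73542643 111.67446884] [-2.65487661 -1.67709467  0.00356113] [0.12430335 0.00128002 0.98396687] 63.78692370882709
tcp [278.05172362 257.91239495]
stonetop [276.5854563  232.89604747]
e1 [276.47861106 299.68002788]
e2 [276.70479939 158.30024616]
```

View pics/wrist2.png

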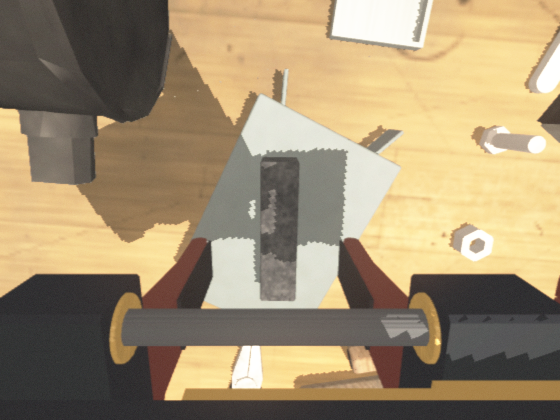

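The stone is at cols 261–299 (centre 280), rows 158–300, between the fingers (inner edges 211 and 341). It sits about 2 mm to the right of where I predicted. I'll correct for that, descend and grip.

>>> {"api": "move_arm", "payload": {"motion": [[3, 0, -20, 0, 0, 0, 60], [3.6, 0, -40, 0, 0, 0, 55], [3.6, 0, -52, 0, 0, 0, 50], [3.6, 0, -59, 0, 0, 0, 45], [3.6, 0, -59.5, 0, 0, 0, 45]]}}

```text
t: 4.57
ee_pos: [676.9, 30.0, 52.9]
orientation: [-2.655, -1.678, 0.001]
ft_force: [-0.7, -0.1, 0.1]
width: 45.1
```

>>> {"api": "move_arm", "payload": {"motion": [[0, 0, 0, 0, 0, 0, 35], [0, 0, 0, 0, 0, 0, 25], [0, 0, 0, 0, 0, 0, 15], [0, 0, 0, 0, 0, 0, 15], [0, 0, 0, 0, 0, 0, 15]]}}

```text
t: 4.98
ee_pos: [677.8, 29.9, 54.2]
orientation: [2.655, 1.678, 0.002]
ft_force: [-1.5, 0.4, 4.2]
width: 23.7
```

>>> {"api": "move_arm", "payload": {"motion": [[0, 0, 0, 0, 0, 0, 10], [0, 0, 3, 0, 0, 0, 10], [0, 0, 15, 0, 0, 0, 10], [0, 0, 40, 0, 0, 0, 10], [0, 0, 60, 0, 0, 0, 10]]}}

```text
t: 5.4
ee_pos: [676.7, 29.8, 114.0]
orientation: [-2.655, -1.678, 0.002]
ft_force: [1.2, 0.3, -2.1]
width: 23.5
```

```bash
python3 - <<'E'
from h import *
o=get_obs();print(o['t'],o['ee_pos'],o['orientation'],o['ft_force'],o['width'])
w=get_image('wrist');save(w,'wrist3.png')
print(proj(w,o['ee_pos']))
E
```

```text
5.4 [676.6504485   29.81052406 114.03515085] [-2.65528438e+00 -1.67756036e+00  2.02004800e-03] [ 1.24974089  0.29026214 -2.05797945] 23.47174082693086
[278.09114328 257.93290493]
```

View pics/wrist3.png

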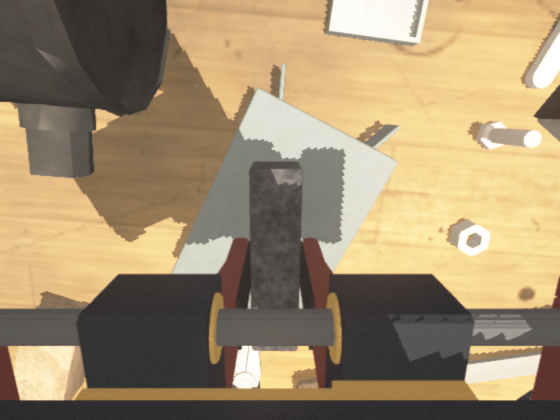

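The stone is held at cols 250–302. Its near end is at row 162. I'll work out where it sits relative to the TCP and recheck the tray with the networks.

```bash
python3 - <<'E'
from h import *
o=get_obs();w=get_image('wrist');t=o['ee_pos'];d=np.array([np.cos(np.radians(-25.6)),np.sin(np.radians(-25.6)),0])
for s in(-52.5,-47.5,-42.5,47.5):
    for z in(24,0): print(s,z,proj(w,t+s*d+[0,0,z-14.2]).round(1))
E
```

```text
-52.5 24 [279. 156.]
-52.5 0 [278.3 150.1]
-47.5 24 [278.9 167.3]
-47.5 0 [278.3 160. ]
-42.5 24 [278.8 178.5]
-42.5 0 [278.2 169.8]
47.5 24 [277.9 351.3]
47.5 0 [277.5 323.7]
```

>>> {"api": "move_arm", "payload": {"motion": [[-25, 28, 15, 0, 0, -0.02, 10], [-50, 56, 15, 0, 0, -0.06, 10], [-76, 86, 15, 0, 0, -0.1, 10], [-102, 116, 15, 0, 0, -0.119, 10], [-127, 143, 15, 0, 0, -0.119, 10]]}}

```text
t: 5.92
ee_pos: [548.0, 173.8, 127.3]
orientation: [-2.752, -1.515, 0.002]
ft_force: [-0.1, -0.0, -1.3]
width: 23.7
```

>>> {"api": "move_arm", "payload": {"motion": [[-3, 3, 0, 0, 0, 0, 10], [-3, 3, 0, 0, 0, 0, 10]]}}

```text
t: 6.08
ee_pos: [545.1, 177.1, 127.5]
orientation: [-2.748, -1.522, 0.003]
ft_force: [0.1, 0.9, -2.0]
width: 23.8
```

```bash
python3 - <<'E'
from h import *
o=get_obs();print(o['t'],o['ee_pos'],o['orientation'],o['ft_force'],o['width'])
w=get_image('wrist');t=o['ee_pos'];save(w,'wrist4.png')
c,s=np.cos(-.564),np.sin(-.564)
for x,y in((-57.5,32),(-57.5,-32),(57.5,-32),(57.5,32)): print('traycorner',proj(w,[547+c*x-s*y,175.5+s*x+c*y,12]).round(1))
print(proj(w,t))
E
```

```text
6.0833 [545.12117949 177.10887742 127.47632749] [-2.74803814 -1.52160032  0.00302089] [ 0.06535418  0.88683791 -1.97106956] 23.750014668229532
traycorner [317.7 133.8]
traycorner [236.2 133.5]
traycorner [239.5 268.3]
traycorner [313.  268.6]
[278.02733347 257.62181934]
```

View pics/wrist4.png

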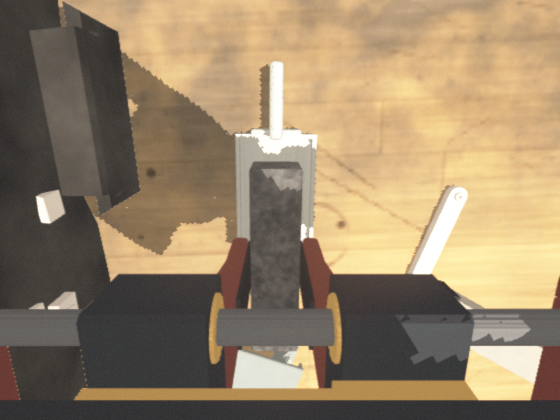

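The tray corners match the prediction: rear edge at row 134, cols 236–317. The stone is centred over the tray and parallel to it. A grinder bracket at (135,190) is near the gripper body, so I'll check clearance before descending.

```bash
python3 - <<'E'
from h import *
im=get_image('top');s=get_image('scene');w=get_image('wrist')
for c,r in((249.5,268.7),(247,267),(230,297)):
  for z in(50,100,150,200):
    P=at(im,r,c,z);print((c,r),P.round(),proj(s,P).round(),proj(w,P).round())
E
```

```text
(249.5, 268.7) [473.  73.  50.] [330. 199.] [ 99. 202.]
(249.5, 268.7) [469.  67. 100.] [330. 184.] [ 46. 223.]
(249.5, 268.7) [466.  62. 150.] [330. 168.] [-41. 258.]
(249.5, 268.7) [462.  57. 200.] [330. 152.] [-211.  326.]
(247, 267) [477.  79.  50.] [331. 201.] [110. 203.]
(247, 267) [473.  74. 100.] [331. 186.] [ 59. 224.]
(247, 267) [470.  68. 150.] [331. 170.] [-25. 259.]
(247, 267) [466.  63. 200.] [331. 153.] [-187.  327.]
(230, 297) [401. 123.  50.] [355. 192.] [89. 72.]
(230, 297) [401. 116. 100.] [355. 177.] [27. 68.]
(230, 297) [400. 109. 150.] [355. 162.] [-80.  60.]
(230, 297) [400. 102. 200.] [354. 146.] [-310.   45.]
```

>>> {"api": "move_arm", "payload": {"motion": [[0.8, -0.5, -30, 0, 0, 0, 10], [0.8, -0.5, -60, 0, 0, 0, 10], [0.8, -0.5, -85, 0, 0, 0, 10], [0.8, -0.5, -100, 0, 0, 0, 10], [0.8, -0.5, -105, 0, 0, 0, 10]]}}

```text
t: 6.7
ee_pos: [547.2, 173.6, 20.3]
orientation: [-2.752, -1.514, 0.006]
ft_force: [0.8, -0.1, -2.5]
width: 23.9
```

>>> {"api": "move_arm", "payload": {"motion": [[0, 0, -2, 0, 0, 0, 10], [0, 0, -3, 0, 0, 0, 10], [0, 0, -4, 0, 0, 0, 10], [0, 0, -4, 0, 0, 0, 10]]}}

```text
t: 7.03
ee_pos: [548.9, 175.4, 20.2]
orientation: [2.751, 1.516, 0.003]
ft_force: [-0.4, 0.7, -2.7]
width: 23.8
```

>>> {"api": "move_arm", "payload": {"motion": [[0, 0, -0.5, 0, 0, 0, 10], [0, 0, -1, 0, 0, 0, 10], [0, 0, -1, 0, 0, 0, 10]]}}

```text
t: 7.28
ee_pos: [548.2, 175.5, 18.7]
orientation: [2.751, 1.517, 0.001]
ft_force: [-0.8, 0.3, -2.1]
width: 23.8
```

>>> {"api": "move_arm", "payload": {"motion": [[0, 0, -0.5, 0, 0, 0, 10], [0, 0, -1, 0, 0, 0, 10], [0, 0, -1, 0, 0, 0, 10]]}}

```text
t: 7.53
ee_pos: [548.0, 175.4, 17.3]
orientation: [2.751, 1.517, 0.0]
ft_force: [-0.4, 0.6, -0.8]
width: 23.7
```

Contact is beginning. One more fine step, then release.

>>> {"api": "move_arm", "payload": {"motion": [[0, 0, -0.5, 0, 0, 0, 10], [0, 0, -0.5, 0, 0, 0, 10]]}}

```text
t: 7.7
ee_pos: [548.1, 175.4, 17.2]
orientation: [2.751, 1.517, 0.0]
ft_force: [-1.8, -0.7, 6.2]
width: 23.3
```

>>> {"api": "move_arm", "payload": {"motion": [[0, 0, 0, 0, 0, 0, 26], [0, 0, 0, 0, 0, 0, 29], [0, 0, 0, 0, 0, 0, 33], [0, 0, 0, 0, 0, 0, 36], [0, 0, 0, 0, 0, 0, 36]]}}

```text
t: 8.12
ee_pos: [548.0, 175.3, 16.6]
orientation: [-2.751, -1.517, 0.0]
ft_force: [0.3, -0.0, 0.1]
width: 35.8
```

>>> {"api": "move_arm", "payload": {"motion": [[0, 0, 10, 0, 0, 0, 36], [0, 0, 30, 0, 0, 0, 36], [0, 0, 60, 0, 0, 0, 40], [0, 0, 90, 0, 0, 0, 60], [0, 0, 130, 0, 0, 0, 60]]}}

```text
t: 8.53
ee_pos: [546.6, 174.9, 147.0]
orientation: [-2.75, -1.517, 0.005]
ft_force: [0.2, 0.0, -0.2]
width: 50.0
```

```bash
python3 - <<'E'
from h import *
o=get_obs();print(o['t'],o['ee_pos'],o['orientation'],o['ft_force'],o['width'])
w=get_image('wrist');t=o['ee_pos'];save(w,'wrist5.png')
c,s=np.cos(-.564),np.sin(-.564)
for x,y,z in((-57.5,32,12),(-57.5,-32,12),(57.5,-32,12),(57.5,32,12),(-47.5,12,27),(-47.5,-12,27),(-108,0,35),(-90.5,0,35)): print('p',x,y,proj(w,[547+c*x-s*y,175.5+s*x+c*y,z]).round(1))
print(proj(w,t))
E
```

```text
8.5333 [546.55575205 174.91659463 146.97904661] [-2.75033257 -1.51681731  0.00515633] [ 0.17333827  0.03984494 -0.19950938] 49.970245457968105
p -57.5 32 [316.3 129.7]
p -57.5 -32 [239.9 129.6]
p 57.5 -32 [243.1 257. ]
p 57.5 32 [312.4 257.1]
p -47.5 12 [293.1 143.2]
p -47.5 -12 [263.2 143.2]
p -108 0 [278.5  60.8]
p -90.5 0 [278.4  85.9]
[278.02406925 257.61283776]
```

View pics/wrist5.png

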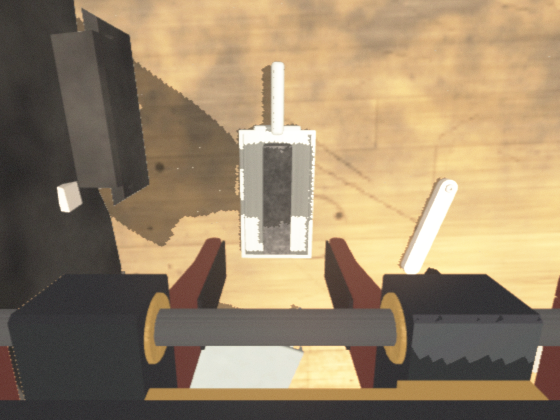

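The stone lies flat and lengthwise in the tray (cols 263–293, rows 143–255). The fin is at cols 272–283, up to row 63, so the tray has stayed at (547, 175.5, -32.3°). Next I'll pinch the fin.

>>> {"api": "move_arm", "payload": {"motion": [[-20, 13, 0, 0, 0, 0, 50], [-50, 32, 0, 0, 0, 0, 45], [-80, 51.3, 0, 0, 0, 0, 40], [-80, 51.3, -20, 0, 0, 0, 36], [-80, 51.3, -50, 0, 0, 0, 36]]}}

```text
t: 9.0
ee_pos: [468.8, 228.6, 99.3]
orientation: [2.749, 1.52, 0.01]
ft_force: [1.3, 0.0, -1.0]
width: 36.4
```

>>> {"api": "move_arm", "payload": {"motion": [[0, 0, -30, 0, 0, 0, 36], [0, 0, -60, 0, 0, 0, 36], [0, 0, -80, 0, 0, 0, 36], [0, 0, -86, 0, 0, 0, 36], [0, 0, -86, 0, 0, 0, 36]]}}

```text
t: 9.42
ee_pos: [467.1, 226.3, 9.7]
orientation: [-2.751, -1.517, 0.004]
ft_force: [-0.0, -0.8, 0.9]
width: 35.8
```

```bash
python3 - <<'E'
from h import *
import time
for i in range(4):
    w=get_image('wrist');o=get_obs();print(o['t'],o['ee_pos'].round(2),o['orientation'].round(4),o['ft_force'].round(2),round(o['width'],1))
c,s=np.cos(-.564),np.sin(-.564)
save(w,'wrist6.png')
for x,y,z in((-57.5,32,12),(-57.5,-32,12),(-57,5,35),(-57,-5,35),(-108,0,35)): print('p',x,y,proj(w,[547+c*x-s*y,175.5+s*x+c*y,z]).round(1))
for n in('tray','deck'): print(n,recognise(w,n)[:2])
E
```

```text
9.4667 [468.   226.64  10.83] [-2.7509e+00 -1.5171e+00  1.0000e-03] [-0.27  0.12  1.1 ] 35.8
9.5167 [468.64 226.92  11.58] [2.751e+00 1.517e+00 1.700e-03] [ 0.79 -0.2  -0.11] 36.0
9.5667 [468.99 227.07  12.01] [2.7509 1.517  0.0034] [ 0.49 -0.32 -0.04] 36.1
9.6167 [469.1  227.12  12.19] [2.7508 1.517  0.0041] [1.26 0.56 0.6 ] 36.6
p -57.5 32 [334.5 320.4]
p -57.5 -32 [214.1 320.4]
p -57 5 [285.  349.7]
p -57 -5 [263.6 349.8]
p -108 0 [274.3 247.9]
tray [{'bbox': [274.6, 305.6, 113.1, 163.6], 'p': 0.57}]
deck []
```

View pics/wrist6.png

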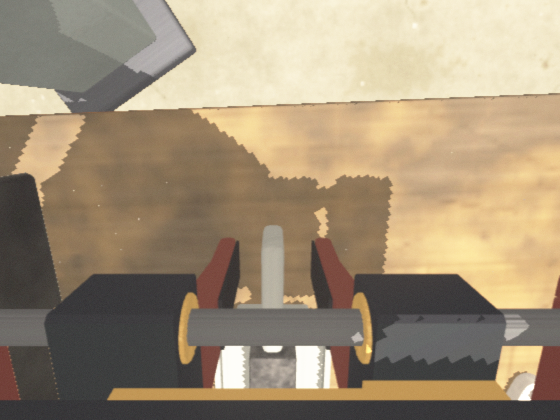

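The fin at col 273 is centred between the fingers (inner edges 237 and 312). I'll go 4 mm lower and pinch.

>>> {"api": "move_arm", "payload": {"motion": [[-0.5, -0.8, -2, 0, 0, 0, 36], [-0.5, -0.8, -4, 0, 0, 0, 30], [-0.5, -0.8, -4, 0, 0, 0, 20], [-0.5, -0.8, -4, 0, 0, 0, 12], [-0.5, -0.8, -4, 0, 0, 0, 5]]}}

```text
t: 10.13
ee_pos: [467.5, 225.8, 6.6]
orientation: [-2.751, -1.517, 0.0]
ft_force: [0.1, -0.2, 0.4]
width: 13.3
```

>>> {"api": "move_arm", "payload": {"motion": [[0, 0, 0, 0, 0, 0, 3], [0, 0, 0, 0, 0, 0, 3], [0, 0, 0, 0, 0, 0, 3], [0, 0, 0, 0, 0, 0, 3]]}}

```text
t: 10.47
ee_pos: [467.5, 225.9, 6.7]
orientation: [2.751, 1.517, 0.0]
ft_force: [0.8, 0.5, -0.9]
width: 9.7
```

>>> {"api": "move_arm", "payload": {"motion": [[3, 1, 0, 0, 0, -0.02, 3], [8, 2, 0, 0, 0, -0.055, 3], [13, 4, 0, 0, 0, -0.09, 3], [18, 5, 0, 0, 0, -0.125, 3], [23, 6.5, 0, 0, 0, -0.16, 3]]}}

```text
t: 10.88
ee_pos: [489.4, 232.4, 6.6]
orientation: [-2.865, -1.289, 0.004]
ft_force: [-4.8, 2.1, 4.9]
width: 9.7
```

>>> {"api": "move_arm", "payload": {"motion": [[5, 2, 0, 0, 0, -0.035, 3], [11, 3, 0, 0, 0, -0.075, 3], [17, 5, 0, 0, 0, -0.115, 3], [22, 6.5, 0, 0, 0, -0.155, 3], [27, 8, 0, 0, 0, -0.186, 3]]}}

```text
t: 11.3
ee_pos: [516.2, 240.3, 6.7]
orientation: [-2.972, -1.016, 0.005]
ft_force: [-7.4, 0.8, 8.2]
width: 9.6
```

>>> {"api": "move_arm", "payload": {"motion": [[0, 0, 0, 0, 0, 0, 3], [0, 0, 0, 0, 0, 0, 3], [0, 0, 0, 0, 0, 0, 3], [0, 0, 0, 0, 0, 0, 3]]}}

```text
t: 11.63
ee_pos: [517.4, 240.4, 6.7]
orientation: [-2.971, -1.021, -0.0]
ft_force: [-0.9, 1.4, 2.2]
width: 9.9
```

>>> {"api": "move_arm", "payload": {"motion": [[0, 0, 0, 0, 0, 0, 14], [0, 0, 0, 0, 0, 0, 20], [0, 0, 0, 0, 0, 0, 24], [0, 0, 0, 0, 0, 0, 24], [0, 0, 30, 0, 0, 0, 24]]}}

```text
t: 12.05
ee_pos: [514.2, 238.8, 32.6]
orientation: [2.97, 1.021, -0.013]
ft_force: [-1.1, 0.3, -0.6]
width: 24.0
```

>>> {"api": "move_arm", "payload": {"motion": [[0, 0, 35, 0, 0, 0, 24], [0, 0, 70, 0, 0, 0, 24], [25, -30, 90, 0, 0, 0, 24], [50, -60, 110, 0, 0, 0, 36], [70, -92, 130, 0, 0, 0, 36]]}}

```text
t: 12.47
ee_pos: [586.1, 152.0, 165.9]
orientation: [2.97, 1.024, 0.003]
ft_force: [0.8, 1.6, 0.0]
width: 33.6
```

>>> {"api": "move_arm", "payload": {"motion": [[20, -26, 20, 0, 0, 0, 36], [35, -45, 40, 0, 0, 0, 36], [35, -45, 40, 0, 0, 0, 36], [35, -45, 40, 0, 0, 0, 36]]}}

```text
t: 12.8
ee_pos: [621.0, 106.4, 205.2]
orientation: [2.972, 1.017, 0.004]
ft_force: [-0.2, 0.7, -0.7]
width: 36.1
```

```bash
python3 - <<'E'
from look import *
o=get_obs();print(o['t'],o['ee_pos'].round(1),o['orientation'],o['width'])
w=get_image('wrist');save(w,'wrist7.png')
for n in('tray','deck','dressing_stone','riser'): print(n,[(np.round(r['location']),round(r['p'],2)) for r in mark_of(w,n)[:2]])
E
```

```text
12.8 [621.  106.4 205.2] [2.97191915 1.01735385 0.00390753] 36.08432913334223
tray [(array([259., 277.]), 0.7), (array([105., 274.]), 0.61)]
deck [(array([257., 276.]), 0.92)]
dressing_stone [(array([109., 277.]), 0.88)]
riser [(array([256., 278.]), 0.6)]
```

View pics/wrist7.png

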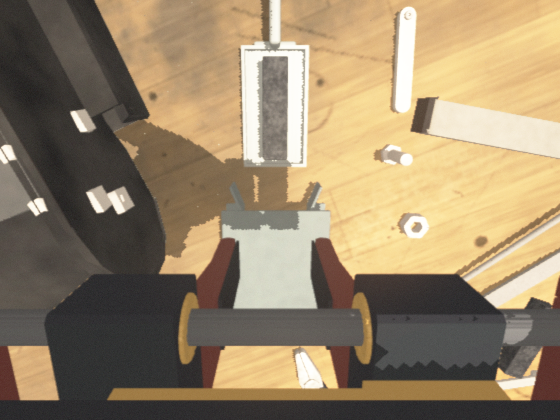

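The tray lies just in front of the mouth, rear edge at cols 241–309 and nose at row 165. The deck front edge is at row 210, cols 222–330, with the lips at (236,195) and (315,195). I'll fit both for alignment.

```bash
python3 - <<'E'
from look import *
w=get_image('wrist');a=w['color'].astype(int);val=a.max(2);rat=a[...,2]/np.maximum(val,1)
for c,r in((276,250),(230,215),(276,215),(322,214),(247,100),(304,100),(275,20),(236,100),(230,230)): print((c,r),a[r,c],rat[r,c].round(2),end=';')
print()
grey=rat>.8
deck=comp(grey,(276,250),7); 
tray=comp(rat>.76,(247,100),0)
for y in(214,220,226,232): x=np.where(deck[y])[0];print(y,x.min(),x.max())
for y in(50,60,80,100,120,140,160): x=np.where(tray[y,200:340])[0]+200;print(y,x.min(),x.max())
u=np.array([.6143,-.7891])
for n,m,p0,roi in(('deck',deck,[676.5,36,-.909],(204,234,200,350)),('tray',tray,[575.1,166.2,-.909],(0,180,225,325))):
    p,q=fit(w,n,m,p0,0,roi);print(n,p.round(2),np.degrees(p[2]).round(2),q.round(3))
    if n=='deck':D=p
d=p[:2]-D[:2];c,s=np.cos(D[2]),np.sin(D[2]);print('tray in riser',d@[c,s],d@[-s,c],np.degrees(p[2]-D[2]))
E
```

```text
(276, 250) [217 217 202] 0.93;(230, 215) [125 124 115] 0.92;(276, 215) [126 125 114] 0.9;(322, 214) [178 176 161] 0.9;(247, 100) [237 232 219] 0.92;(304, 100) [253 252 247] 0.98;(275, 20) [247 244 233] 0.94;(236, 100) [211 173 123] 0.58;(230, 230) [216 215 200] 0.93;
214 224 326
220 223 331
226 223 330
232 223 330
50 243 311
60 243 311
80 243 310
100 244 309
120 244 309
140 245 308
160 245 308
deck [675.96  34.92  -0.91] -52.08 0.854
tray [574.33 164.65  -0.91] -51.96 0.968
tray in riser -164.79861270459878 -0.43593317176742014 0.12015010490707889
```

The tray is at riser x = -164.8, y = -0.4 mm, yaw off by 0.1°, so it is well aligned. I'll re-grip at the same place.

>>> {"api": "move_arm", "payload": {"motion": [[-15, 20, 0, 0, 0, 0, 30], [-40, 52, 0, 0, 0, 0, 24], [-65, 84, -10, 0, 0, 0, 24], [-88, 115, -25, 0, 0, 0, 24], [-105, 137, -45, 0, 0, 0, 24]]}}

```text
t: 13.52
ee_pos: [513.1, 247.0, 159.4]
orientation: [-2.97, -1.023, -0.002]
ft_force: [0.5, -0.1, -0.3]
width: 24.1
```

>>> {"api": "move_arm", "payload": {"motion": [[0, 0, -20, 0, 0, 0, 24], [0, 0, -50, 0, 0, 0, 24], [0, 0, -80, 0, 0, 0, 24], [0, 0, -105, 0, 0, 0, 24], [0, 0, -115, 0, 0, 0, 24]]}}

```text
t: 13.93
ee_pos: [512.1, 244.1, 40.6]
orientation: [2.97, 1.023, -0.009]
ft_force: [-0.2, -0.6, 0.6]
width: 23.7
```

>>> {"api": "move_arm", "payload": {"motion": [[0, 0, -20, 0, 0, 0, 24], [0, 0, -35, 0, 0, 0, 24], [0, 0, -39, 0, 0, 0, 24], [0, 0, -39, 0, 0, 0, 24], [0, 0, -39, 0, 0, 0, 24]]}}

```text
t: 14.35
ee_pos: [515.2, 244.7, 5.8]
orientation: [-2.971, -1.021, -0.001]
ft_force: [0.9, -0.3, 1.3]
width: 24.4
```

>>> {"api": "move_arm", "payload": {"motion": [[0, 0, 0, 0, 0, 0, 20], [0, 0, 0, 0, 0, 0, 12], [0, 0, 0, 0, 0, 0, 5], [0, 0, 0, 0, 0, 0, 3], [0, 0, 0, 0, 0, 0, 3]]}}

```text
t: 14.77
ee_pos: [515.1, 244.4, 6.1]
orientation: [-2.971, -1.021, -0.001]
ft_force: [-2.0, -0.1, 5.3]
width: 10.1
```

>>> {"api": "move_arm", "payload": {"motion": [[0, 0, 0, 0, 0, 0, 3], [0, 0, 0, 0, 0, 0, 3], [0, 0, 0, 0, 0, 0, 3]]}}

```text
t: 15.02
ee_pos: [515.1, 244.5, 6.1]
orientation: [-2.971, -1.021, -0.001]
ft_force: [-2.6, -0.3, 5.3]
width: 9.7
```

Gripped. I'll relieve the downward force a little and start sliding in along (0.615, -0.789).

>>> {"api": "move_arm", "payload": {"motion": [[0, 0, 0.3, 0, 0, 0, 3], [0, 0, 0.6, 0, 0, 0, 3], [0, 0, 0.6, 0, 0, 0, 3]]}}

```text
t: 15.27
ee_pos: [515.1, 244.4, 6.1]
orientation: [-2.971, -1.021, -0.001]
ft_force: [0.1, -0.2, 3.9]
width: 9.9
```

>>> {"api": "move_arm", "payload": {"motion": [[1.8, -2.4, 0, 0, 0, 0, 3], [4.3, -5.5, 0, 0, 0, 0, 3], [6.8, -8.7, 0, 0, 0, 0, 3], [9.8, -12.6, 0, 0, 0, 0, 3], [12.3, -15.8, 0, 0, 0, 0, 3]]}}

```text
t: 15.68
ee_pos: [527.1, 229.2, 6.1]
orientation: [-2.97, -1.021, -0.0]
ft_force: [-3.3, 5.2, 4.9]
width: 10.3
```

>>> {"api": "move_arm", "payload": {"motion": [[3, -3.9, 0.5, 0, 0, 0, 3], [6.1, -7.9, 1, 0, 0, 0, 3], [9.2, -11.8, 1, 0, 0, 0, 3], [12.3, -15.8, 1, 0, 0, 0, 3], [15.4, -19.7, 1, 0, 0, 0, 3]]}}

```text
t: 16.1
ee_pos: [542.7, 208.3, 6.4]
orientation: [2.971, 1.021, -0.001]
ft_force: [-0.5, 0.8, -3.4]
width: 9.6
```

>>> {"api": "move_arm", "payload": {"motion": [[3, -3.9, 0, 0, 0, 0, 3], [6.1, -7.9, 0, 0, 0, 0, 3], [9.2, -11.8, 0, 0, 0, 0, 3], [12.3, -15.8, 0, 0, 0, 0, 3]]}}

```text
t: 16.43
ee_pos: [555.1, 192.6, 6.6]
orientation: [-2.971, -1.021, 0.001]
ft_force: [0.4, -0.5, -3.8]
width: 9.5
```

>>> {"api": "move_arm", "payload": {"motion": [[3, -3.9, -0.2, 0, 0, 0, 3], [6.1, -7.9, -0.4, 0, 0, 0, 3], [9.2, -11.8, -0.4, 0, 0, 0, 3], [12.3, -15.8, -0.4, 0, 0, 0, 3], [15.4, -19.7, -0.4, 0, 0, 0, 3]]}}

```text
t: 16.85
ee_pos: [570.6, 173.0, 6.4]
orientation: [-2.971, -1.021, 0.0]
ft_force: [-0.7, 0.3, -3.1]
width: 9.6
```

>>> {"api": "move_arm", "payload": {"motion": [[3, -3.9, 0, 0, 0, 0, 3], [6.1, -7.9, 0, 0, 0, 0, 3], [9.2, -11.8, 0, 0, 0, 0, 3], [12.3, -15.8, 0, 0, 0, 0, 3], [15.4, -19.7, 0, 0, 0, 0, 3]]}}

```text
t: 17.27
ee_pos: [586.0, 153.3, 6.3]
orientation: [-2.971, -1.021, 0.0]
ft_force: [-0.2, 0.9, -2.0]
width: 9.7
```

>>> {"api": "move_arm", "payload": {"motion": [[1.8, -2.4, -0.1, 0, 0, 0, 3], [3.7, -4.7, -0.2, 0, 0, 0, 3], [5.5, -7.1, -0.2, 0, 0, 0, 3], [7.4, -9.5, -0.2, 0, 0, 0, 3], [9.2, -11.8, -0.2, 0, 0, 0, 3]]}}

```text
t: 17.68
ee_pos: [595.0, 141.8, 6.2]
orientation: [2.971, 1.021, 0.0]
ft_force: [-0.6, 1.9, -2.3]
width: 9.9
```

>>> {"api": "move_arm", "payload": {"motion": [[1.2, -1.6, 0, 0, 0, 0, 3], [2.5, -3.2, 0, 0, 0, 0, 3], [3.7, -4.7, 0, 0, 0, 0, 3], [4.9, -6.3, 0, 0, 0, 0, 3], [4.9, -6.3, 0, 0, 0, 0, 3]]}}

```text
t: 18.1
ee_pos: [600.1, 135.3, 6.2]
orientation: [2.971, 1.021, 0.001]
ft_force: [0.2, -1.3, -2.5]
width: 9.9
```

>>> {"api": "move_arm", "payload": {"motion": [[0.5, -0.6, 0, 0, 0, 0, 3], [1, -1.3, 0, 0, 0, 0, 3], [1.5, -1.9, 0, 0, 0, 0, 3], [2, -2.5, 0, 0, 0, 0, 3], [2.5, -3.2, 0, 0, 0, 0, 3]]}}

```text
t: 18.52
ee_pos: [602.3, 132.4, 6.1]
orientation: [-2.971, -1.021, 0.0]
ft_force: [-1.6, 2.7, -1.4]
width: 9.7
```

>>> {"api": "move_arm", "payload": {"motion": [[0.2, -0.25, 0, 0, 0, 0, 3], [0.4, -0.5, 0, 0, 0, 0, 3], [0.6, -0.8, 0, 0, 0, 0, 3], [0.75, -1, 0, 0, 0, 0, 3], [0.9, -1.2, 0, 0, 0, 0, 3]]}}

```text
t: 18.93
ee_pos: [603.2, 131.2, 6.1]
orientation: [-2.971, -1.021, 0.0]
ft_force: [-1.2, 2.3, -0.6]
width: 9.7
```

>>> {"api": "move_arm", "payload": {"motion": [[0.3, -0.35, 0, 0, 0, 0, 3], [0.5, -0.7, 0, 0, 0, 0, 3], [0.8, -1, 0, 0, 0, 0, 3], [1, -1.3, 0, 0, 0, 0, 3], [1.2, -1.6, 0, 0, 0, 0, 3]]}}

```text
t: 19.35
ee_pos: [604.4, 129.6, 6.1]
orientation: [-2.971, -1.021, -0.0]
ft_force: [-1.9, 1.6, 0.2]
width: 10.0
```

>>> {"api": "move_arm", "payload": {"motion": [[0.2, -0.25, 0.1, 0, 0, 0, 3], [0.4, -0.5, 0.1, 0, 0, 0, 3], [0.6, -0.75, 0.1, 0, 0, 0, 3], [0.75, -1, 0.1, 0, 0, 0, 3], [0.9, -1.2, 0.1, 0, 0, 0, 3]]}}

```text
t: 19.77
ee_pos: [605.3, 128.3, 6.2]
orientation: [2.971, 1.021, -0.0]
ft_force: [-1.5, 1.7, -1.6]
width: 10.0
```

>>> {"api": "move_arm", "payload": {"motion": [[0.2, -0.25, 0, 0, 0, 0, 3], [0.4, -0.5, 0, 0, 0, 0, 3], [0.6, -0.75, 0, 0, 0, 0, 3], [0.75, -1, 0, 0, 0, 0, 3], [0.9, -1.2, 0, 0, 0, 0, 3]]}}

```text
t: 20.18
ee_pos: [606.2, 127.1, 6.2]
orientation: [-2.971, -1.021, 0.0]
ft_force: [-0.7, 1.6, -1.5]
width: 10.1
```

>>> {"api": "move_arm", "payload": {"motion": [[0.2, -0.25, 0, 0, 0, 0, 3], [0.4, -0.5, 0, 0, 0, 0, 3], [0.6, -0.75, 0, 0, 0, 0, 3], [0.75, -1, 0, 0, 0, 0, 3], [0.9, -1.2, 0, 0, 0, 0, 3]]}}

```text
t: 20.6
ee_pos: [607.1, 125.9, 6.2]
orientation: [2.971, 1.021, -0.0]
ft_force: [-1.7, 1.0, -1.6]
width: 9.8
```

>>> {"api": "move_arm", "payload": {"motion": [[0.2, -0.25, 0, 0, 0, 0, 3], [0.4, -0.5, 0, 0, 0, 0, 3], [0.6, -0.75, 0, 0, 0, 0, 3], [0.75, -1, 0, 0, 0, 0, 3], [0.9, -1.2, 0, 0, 0, 0, 3]]}}

```text
t: 21.02
ee_pos: [608.0, 124.7, 6.2]
orientation: [2.971, 1.021, 0.0]
ft_force: [-1.4, 1.0, -1.7]
width: 9.6
```

>>> {"api": "move_arm", "payload": {"motion": [[0.2, -0.25, 0, 0, 0, 0, 3], [0.4, -0.5, 0, 0, 0, 0, 3], [0.6, -0.75, 0, 0, 0, 0, 3], [0.75, -1, 0, 0, 0, 0, 3], [0.9, -1.2, 0, 0, 0, 0, 3]]}}

```text
t: 21.43
ee_pos: [608.9, 123.5, 6.2]
orientation: [2.971, 1.021, -0.0]
ft_force: [-0.5, 1.5, -2.2]
width: 10.1
```

>>> {"api": "move_arm", "payload": {"motion": [[0.2, -0.25, 0, 0, 0, 0, 3], [0.4, -0.5, 0, 0, 0, 0, 3], [0.6, -0.75, 0, 0, 0, 0, 3], [0.75, -1, 0, 0, 0, 0, 3], [0.9, -1.2, 0, 0, 0, 0, 3]]}}

```text
t: 21.85
ee_pos: [609.8, 122.4, 6.3]
orientation: [2.971, 1.021, 0.0]
ft_force: [-1.7, 2.0, -2.4]
width: 10.0
```

>>> {"api": "move_arm", "payload": {"motion": [[0.2, -0.25, -0.1, 0, 0, 0, 3], [0.4, -0.5, -0.1, 0, 0, 0, 3], [0.6, -0.75, -0.1, 0, 0, 0, 3], [0.75, -1, -0.1, 0, 0, 0, 3], [0.9, -1.2, -0.1, 0, 0, 0, 3]]}}

```text
t: 22.27
ee_pos: [610.7, 121.2, 6.2]
orientation: [2.971, 1.021, 0.0]
ft_force: [-1.5, 1.1, -1.2]
width: 10.0
```

>>> {"api": "move_arm", "payload": {"motion": [[0.2, -0.25, 0, 0, 0, 0, 3], [0.4, -0.5, 0, 0, 0, 0, 3], [0.6, -0.75, 0, 0, 0, 0, 3], [0.75, -1, 0, 0, 0, 0, 3], [0.9, -1.2, 0, 0, 0, 0, 3]]}}

```text
t: 22.68
ee_pos: [611.6, 119.9, 6.1]
orientation: [2.971, 1.021, 0.0]
ft_force: [-2.1, 1.7, -2.0]
width: 9.9
```

>>> {"api": "move_arm", "payload": {"motion": [[0.2, -0.25, 0, 0, 0, 0, 3], [0.4, -0.5, 0, 0, 0, 0, 3], [0.6, -0.75, 0, 0, 0, 0, 3], [0.75, -1, 0, 0, 0, 0, 3], [0.9, -1.2, 0, 0, 0, 0, 3]]}}

```text
t: 23.1
ee_pos: [612.5, 118.8, 6.2]
orientation: [2.971, 1.021, 0.0]
ft_force: [-1.5, 2.1, -0.9]
width: 9.6
```

>>> {"api": "move_arm", "payload": {"motion": [[0.2, -0.25, 0, 0, 0, 0, 3], [0.4, -0.5, 0, 0, 0, 0, 3], [0.6, -0.75, 0, 0, 0, 0, 3], [0.75, -1, 0, 0, 0, 0, 3], [0.9, -1.2, 0, 0, 0, 0, 3]]}}

```text
t: 23.52
ee_pos: [613.4, 117.6, 6.2]
orientation: [2.971, 1.021, 0.0]
ft_force: [-1.8, 2.4, 0.3]
width: 9.9
```

>>> {"api": "move_arm", "payload": {"motion": [[0.2, -0.25, 0.1, 0, 0, 0, 3], [0.4, -0.5, 0.1, 0, 0, 0, 3], [0.6, -0.75, 0.1, 0, 0, 0, 3], [0.75, -1, 0.1, 0, 0, 0, 3], [0.9, -1.2, 0.1, 0, 0, 0, 3]]}}

```text
t: 23.93
ee_pos: [613.9, 116.7, 6.2]
orientation: [-2.971, -1.021, 0.001]
ft_force: [-4.5, 5.2, 0.2]
width: 10.0
```

Contact: the push force rose from about 2.5 to 6.9 N and the tool moved less than commanded. I'll hold and read again.

>>> {"api": "move_arm", "payload": {"motion": [[0, 0, 0, 0, 0, 0, 3], [0, 0, 0, 0, 0, 0, 3]]}}

```text
t: 24.1
ee_pos: [613.9, 116.7, 6.2]
orientation: [-2.971, -1.021, 0.001]
ft_force: [-3.5, 2.9, -0.1]
width: 10.2
```

>>> {"api": "move_arm", "payload": {"motion": [[0.15, -0.2, 0, 0, 0, 0, 3], [0.3, -0.4, 0, 0, 0, 0, 3], [0.3, -0.4, 0, 0, 0, 0, 3]]}}

```text
t: 24.35
ee_pos: [613.9, 116.7, 6.2]
orientation: [-2.97, -1.021, 0.002]
ft_force: [-3.0, 6.4, 0.5]
width: 9.6
```

>>> {"api": "move_arm", "payload": {"motion": [[0.2, -0.3, 0, 0, 0, 0, 3], [0.4, -0.5, 0, 0, 0, 0, 3], [0.5, -0.65, 0, 0, 0, 0, 3], [0.5, -0.65, 0, 0, 0, 0, 3]]}}

```text
t: 24.68
ee_pos: [613.8, 116.6, 6.2]
orientation: [-2.969, -1.021, 0.003]
ft_force: [-6.9, 8.8, 0.8]
width: 9.6
```

>>> {"api": "move_arm", "payload": {"motion": [[0.15, -0.2, 0, 0, 0, 0, 3], [0.15, -0.2, 0, 0, 0, 0, 3], [0.15, -0.2, 0, 0, 0, 0, 3]]}}

```text
t: 24.93
ee_pos: [613.8, 116.6, 6.2]
orientation: [-2.969, -1.02, 0.003]
ft_force: [-6.8, 9.6, 2.7]
width: 9.7
```

>>> {"api": "move_arm", "payload": {"motion": [[0, 0, 0, 0, 0, 0, 3], [0, 0, 0, 0, 0, 0, 3], [0, 0, 0, 0, 0, 0, 3], [0, 0, 0, 0, 0, 0, 3]]}}

```text
t: 25.27
ee_pos: [613.8, 116.6, 6.2]
orientation: [-2.969, -1.02, 0.003]
ft_force: [-7.6, 10.5, 2.4]
width: 9.7
```

>>> {"api": "move_arm", "payload": {"motion": [[0, 0, 0, 0, 0, 0, 3], [0, 0, 0, 0, 0, 0, 3], [0, 0, 0, 0, 0, 0, 3], [0, 0, 0, 0, 0, 0, 3]]}}

```text
t: 25.6
ee_pos: [613.8, 116.6, 6.2]
orientation: [-2.969, -1.02, 0.003]
ft_force: [-6.9, 10.9, 2.9]
width: 9.8
```

>>> {"api": "move_arm", "payload": {"motion": [[0, 0, 0, 0, 0, 0, 3], [0, 0, 0, 0, 0, 0, 3], [0, 0, 0, 0, 0, 0, 3], [0, 0, 0, 0, 0, 0, 3]]}}

```text
t: 25.93
ee_pos: [613.8, 116.6, 6.2]
orientation: [-2.969, -1.02, 0.003]
ft_force: [-7.2, 10.4, 1.9]
width: 10.1
```

The push held steady at about 12–13 N for over a second, roughly 10 N above the drag. Releasing now.

>>> {"api": "move_arm", "payload": {"motion": [[0, 0, 0, 0, 0, 0, 11], [0, 0, 0, 0, 0, 0, 15], [0, 0, 0, 0, 0, 0, 20], [0, 0, 0, 0, 0, 0, 24], [0, 0, 0, 0, 0, 0, 24]]}}

```text
t: 26.35
ee_pos: [615.6, 114.8, 6.4]
orientation: [2.971, 1.02, 0.001]
ft_force: [-0.7, -0.3, -0.4]
width: 23.5
```

>>> {"api": "move_arm", "payload": {"motion": [[0, 0, 10, 0, 0, 0, 24], [0, 0, 30, 0, 0, 0, 24], [0, 0, 60, 0, 0, 0, 24], [0, 0, 95, 0, 0, 0, 24], [0, 0, 130, 0, 0, 0, 24]]}}

```text
t: 26.77
ee_pos: [614.8, 114.9, 137.8]
orientation: [-2.971, -1.021, 0.001]
ft_force: [0.1, -0.3, -0.4]
width: 23.8
```

>>> {"api": "move_arm", "payload": {"motion": [[0, 0, 30, 0, 0, 0, 36], [15, -20, 60, 0, 0, 0, 36], [30, -38, 70, 0, 0, 0, 36], [30, -38, 70, 0, 0, 0, 36], [30, -38, 70, 0, 0, 0, 36]]}}

```text
t: 27.18
ee_pos: [646.0, 76.3, 207.8]
orientation: [2.971, 1.018, 0.004]
ft_force: [-0.1, 0.6, -0.3]
width: 36.3
```

```bash
python3 - <<'E'
from h import *
o=get_obs();print(o['t'],o['ee_pos'],o['ft_force'])
w=get_image('wrist');save(w,'wrist8.png')
c,s=np.cos(-.909),np.sin(-.909)
# expected: grip y, fin end; tray travel ~158.9 -> riser x
T=np.array([574.33,164.65])+np.array([c,s])*(np.array([613.85-515.1,116.65-244.5])@[c,s])
print('tray at',T, 'riser x',(T-[675.96,34.92])@[c,s])
for x,y,z in((-108,5,35),(-108,-5,35),(-57.5,32,12),(-57.5,-32,12)): print(x,y,proj(w,[T[0]+c*x-s*y,T[1]+s*x+c*y,z]).round(1))
E
```

```text
27.1833 [646.02740633  76.29681287 207.77152722] [-0.1351403   0.59590687 -0.29009515]
tray at [673.6049626   37.20893917] riser x -3.252973091792242
-108 5 [278.6 123.7]
-108 -5 [268.  123.7]
-57.5 32 [304.2 172.8]
-57.5 -32 [242.8 172.9]
```

View pics/wrist8.png

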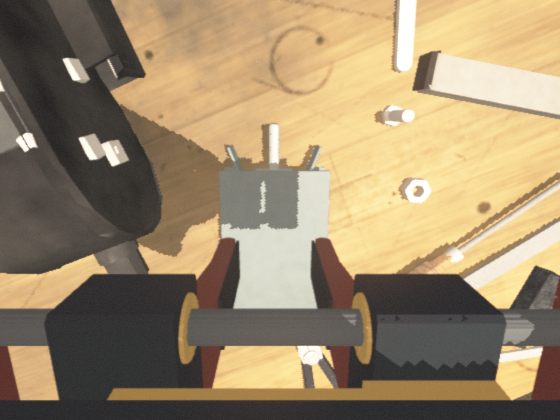

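The tray is under the riser with the fin end at row 124, cols 269–279, exactly as predicted. Bolt, nut and gauge are undisturbed and the robot touches nothing. Handing in.

```bash
python3 -c "
from workcell import *
print(close_job())"
```

```text
the job is handed in; nothing more can be done
None
```

The job is handed in: the stone lies flat and lengthwise in the tray, and the tray is under the riser against the hidden stop. No verdict was reported. It took about 27 s of the 72 s allowed.

- **Sliding and contact:** I slid the tray in by its fin with about 2.5 N of drag and felt the stop with the nose about 54 mm inside the riser's origin. That is within the range where the pad could be.
- **Press:** The measured push held at about 12–13 N for 1 s, roughly 10 N above the drag. No reading went over 20 N; forces were read at the end of each call only.
- **Last checks:** After I released and lifted clear, the fin end was where I predicted and the tray sat straight. The bolt, nut and gauge were undisturbed, and the robot was touching nothing.
- **Not seen directly:** The stop is hidden, so contact was judged from force and position only. The stone under the deck was also out of sight; nothing I felt while sliding suggested it touched the underside.
- **Disagreements:** The first camera fit was about 2 mm off sideways, and the tool settled about 5 mm further back when I re-gripped the fin. I corrected the first. The second left the fingers about 8 mm behind the marked grip point but still on the fin.
- **Vertical force:** Early in the slide, up to 3.8 N of the loaded tray's 4.6 N weight was being carried upward, so it ran light on the bench. I eased that back before the contact search.

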